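Close the back of a box frame with its turnbuttons

ROBOT

A 6-joint arm with a two-finger parallel gripper is mounted at the origin on a cart in front of the work surface, level with it; the furniture and walls round the work are solid. World frame = base frame: x ahead of the robot, y to its left, z up, the work surface at z = 0. Lengths are in mm, angles in degrees, forces in N, time in s.
With the tool pointing down it reaches from about 300 to 875 mm from the base axis. Payload 6.4 kg.
Tool frame: the origin (TCP) lies at the very end of the fingers, on their centre line; the grasp point (between the pads) lies 19 mm behind it; z points along the fingers, y is the direction in which the jaws open and shut (so a half turn about z gives the same grasp; the last joint's range is limited). The gripper opens to 85 mm and grips with 20 to 120 N. Pads are 22 mm wide; open, the fingers measure 114 mm over their backs; the gripper's body (76 mm by 85 mm) begins 54 mm behind the grasp point. The pads swing forward as they close: fully open they stand 13 mm farther back than shut.
Start: joints at [55.044, 10.359, 92.074, -0, 77.567, -11.82], TCP at [225.917, 528.775, 231.288] pointing down, gripper open.
Joint ranges: [-171.53, 171.53], [-51.25, 118.39], [17.06, 147.69], [-65.23, 245.23], [0, 150.52], [-178.68, 178.68]. Speed limits (degrees/s): [147.25, 147.25, 172.46, 180, 180, 180].

INTERFACE

Orientations are given as a 3x3 rotation matrix whose columns are the frame's x, y, z axes.
In Python, from plant import arm gives the robot as it stands.
- The arm moves only by the shell command python3 -m handwheel 'ROWS' [FORCE]. ROWS is JSON, a list of rows, each an object of numbers: "x", "y", "z": the shift along the world's x, y, z scaled (see below); "rx", "ry", "rz": the turn, a rotation vector about the world's x, y, z scaled (see below); "fingers": the closure, from 0 (fully open) to 1 (shut). In form: [{"x": .., "y": .., "z": .., "rx": .., "ry": .., "rz": .., "fingers": ..}, ...]. A call has 1 to 20 rows; each row shifts and turns the pose as measured when the row begins; what a row does not reach is not made up. The controller multiplies each number of a shift by 2 cm and each number of a turn by 8 degrees. A row lasts 1/10 s, in which the tool goes at most 50 mm and 8.59 degrees, less where a joint would pass 70% of its speed; a pose out of reach is approached as far as the arm can. A call with a number of a shift or a turn outside -1 to 1 is refused whole. A call with a gripper value outside its range is refused whole. The fingers move at their own pace and stop on an object; FORCE is the grip in N (left out, the last holds). Time passes only in rows, so rows that do not move let the fingers close. It gives the time, the measured TCP pose, the force and the opening at its end, in the units of the state.
- arm.get_state(): the state, without advancing time (a new reading comes with each control period).
- arm.capture(name): name is "side" or "top"; returns a dict with "pixels" (480x640x3 uint8, blue, green, red), "vertical_fov" (degrees; the focal length in pixels is half the picture's height over the tangent of half this angle, whatever the lens; pixels are square), "cx", "cy" (the principal point, pixels), "rvec" (rotation vector, rad) and "tvec" (3), from world to camera coordinates, as OpenCV has them. Camera axes: x right, y down, z forward; pixel columns grow to the right and rows downward; lengths in mm; the calibration is good to about 2 mm. A picture is of the moment at which its call begins. There is no depth.
- arm.finish_job(): hands the job in, once; it reports no verdict.
The state is a dict: "time": time; "joint_pos": joint angles; "qd": joint speeds; "joint_torque": joint torques, N m; "tool_pos": TCP position; "eef_rot": TCP orientation; "wrist_force": force on the tool from outside, world axes, zero at the start; "ft_torque": the same for the moment, N m; "finger_gap": finger opening in mm.
Only numpy, scipy, OpenCV 4.12 (cv2) and the standard library are available. Lean on these libraries where they do the work, as an engineer would, in place of code of your own. Each camera call takes 0.05 s, during which the arm holds its last target.

TASK

Close up the back of the picture frame that lies face down: push the plywood back board away from you, under the two turnbuttons that are already turned in, until it drops fully into its rebate and lies flush, then turn the two open turnbuttons straight in over the board so that all four hold it. Leave the tools lying round it where they are.

Things in the scene. Friction and masses are not known exactly. Their poses are not given: they have to be found in the camera images.
- frame: dark wooden picture frame, face down on a thin rubber mat; does not move. 207 mm (own x) by 275 mm (own y); origin at its centre on the bench top, x away from the robot to the far rail, y left, z up. Its upper (back) face is 37 mm above the bench. Near and far rails 32 mm wide, side rails 36. A rebate 143 mm (x) by 203 mm (y), 8 mm deep, has a ledge 8 mm wide all round for the board.
- board: loose plywood board, 140 mm (x) by 200 mm (y) by 8 mm, 0.16 kg; origin at the centre of its underside, axes as the frame's. At first it is 16 to 33 mm short of the rebate's far wall: far edge down on the ledge, near edge up on the near rail. Pushed by the near edge (1 to 2 N) it slides on until, within 3 mm of the far wall, the near edge drops in and its top is flush.
- near_left (a joint): pale hardwood turnbutton, near end of the left rail: 14 mm wide, 9 mm thick, nose 32 mm and tail 9 mm from its screw; underside 2.5 mm, top 11.5 mm above the frame's face. Stays where left (1 to 2 N at the nose). Rad, anticlockwise from above: 0 or 6.28 = nose straight in over the board (17 mm of it), 1.57 = along the rail to frame +x, 3.14 = straight out. Stops -1.0, 7.28. Open at first (1.5 to 4.78).
- near_left_pivot (a point): point on the screw axis of the near left turnbutton, at half its thickness (44 mm above the bench), 15 mm outside the rebate's edge and 49 mm from the frame's middle line
- near_left_nose (a point): tip of the nose of the near left turnbutton, at half its thickness
- near_right (a joint): pale hardwood turnbutton, near end of the right rail: 14 mm wide, 9 mm thick, nose 32 mm and tail 9 mm from its screw; underside 2.5 mm, top 11.5 mm above the frame's face. Stays where left (1 to 2 N at the nose). Rad, anticlockwise from above: 0 or 6.28 = nose straight in over the board (17 mm of it), 1.57 = along the rail to frame -x, 3.14 = straight out. Stops -1.0, 7.28. Open at first (1.5 to 4.78).
- near_right_pivot (a point): point on the screw axis of the near right turnbutton, at half its thickness (44 mm above the bench), 15 mm outside the rebate's edge and 49 mm from the frame's middle line
- near_right_nose (a point): tip of the nose of the near right turnbutton, at half its thickness
- far_left (a joint): pale hardwood turnbutton, far end of the left rail: 14 mm wide, 9 mm thick, nose 32 mm and tail 9 mm from its screw; underside 2.5 mm, top 11.5 mm above the frame's face. Stays where left (1 to 2 N at the nose). Rad, anticlockwise from above: 0 or 6.28 = nose straight in over the board (17 mm of it), 1.57 = along the rail to frame +x, 3.14 = straight out. Stops -1.0, 7.28. Already turned in.
- far_left_pivot (a point): point on the screw axis of the far left turnbutton, at half its thickness (44 mm above the bench), 15 mm outside the rebate's edge and 49 mm from the frame's middle line
- far_right (a joint): pale hardwood turnbutton, far end of the right rail: 14 mm wide, 9 mm thick, nose 32 mm and tail 9 mm from its screw; underside 2.5 mm, top 11.5 mm above the frame's face. Stays where left (1 to 2 N at the nose). Rad, anticlockwise from above: 0 or 6.28 = nose straight in over the board (17 mm of it), 1.57 = along the rail to frame -x, 3.14 = straight out. Stops -1.0, 7.28. Already turned in.
- far_right_pivot (a point): point on the screw axis of the far right turnbutton, at half its thickness (44 mm above the bench), 15 mm outside the rebate's edge and 49 mm from the frame's middle line
- screwdriver: yellow-handled screwdriver, 205 mm long, 31 mm high, lying on the bench beside the frame; bystander
- sanding_block: brown sanding block, 57x100x28 mm, lying on the bench beside the frame; bystander
- pencil_red: red pencil, 168 mm long, lying on the bench in front of the frame; bystander

How it is judged (in metres and radians):
On the way:
1. the back board lies fully down in its rebate (z of board in the frame of frame between 0.0265 and 0.0307 m and angle between board's own z axis and vertical below 0.02 rad and x of board in the frame of frame between -0.004 and 0.004 m and y of board in the frame of frame between -0.004 and 0.004 m), for 0.2 s.
At the end, for the whole second after the job is handed in: The board lies at rest, down on the ledge all round (within about 1.5 mm of flush and level to 0.02 rad, within 4 mm of the frame's centre), and all four turnbuttons point in over it, each within 0.35 rad of straight (all of step 1 and (value of joint near_left between -0.35 and 0.35 rad or value of joint near_left between 5.93 and 6.63 rad) and (value of joint near_right between -0.35 and 0.35 rad or value of joint near_right between 5.93 and 6.63 rad) and (value of joint far_left between -0.35 and 0.35 rad or value of joint far_left between 5.93 and 6.63 rad) and (value of joint far_right between -0.35 and 0.35 rad or value of joint far_right between 5.93 and 6.63 rad) and linear speed of board below 0.01 m/s); the robot touches nothing.
It fails at once if the screwdriver is shifted by more than 30 mm (distance of screwdriver from where it was at the start of the episode above 0.03 m).
It fails at once if the sanding block is shifted by more than 30 mm (distance of sanding_block from where it was at the start of the episode above 0.03 m).
It fails at once if the pencil is shifted by more than 30 mm (distance of pencil_red from where it was at the start of the episode above 0.03 m).
It also fails if it takes over 59 s, if anything falls off the work surface, if the arm or the gripper's body presses on something with over 40 N, if the wrist force passes 120 N, or if a joint passes its speed limit or range.

## Working session

There is one attempt and no reset: what is moved stays moved. The work goes in short steps, Python scripts to look and compute and a shell command to move; the robot and the scene stay as the last step left them, time stands still between calls to the robot, and variables do not carry over. Pictures are saved under pics/ and viewed, and the job is handed in when it is done.

```bash
ls; mkdir -p pics; cat > h.py <<'E'
import numpy as np, cv2
from plant import arm
def cap(n,f):
    c=arm.capture(n); cv2.imwrite('pics/'+f,c['pixels']); return c
def K(c):
    f=240/np.tan(np.radians(c['vertical_fov'])/2); return np.array([[f,0,c['cx']],[0,f,c['cy']],[0,0,1.]])
def ray(c,u,v,z):
    R,_=cv2.Rodrigues(np.array(c['rvec'],float)); t=np.array(c['tvec'],float).ravel()
    d=R.T@np.linalg.inv(K(c))@[u,v,1]; o=-R.T@t
    return o+d*(z-o[2])/d[2]
def proj(c,P):
    return cv2.projectPoints(np.array(P,float).reshape(-1,3),np.array(c['rvec'],float),np.array(c['tvec'],float),K(c),None)[0].reshape(-1,2)
E
python3 - <<'E'
from h import *
import pickle
for n in('top','side'):
    c=cap(n,n+'0.png'); pickle.dump(c,open(n+'0.pkl','wb')); print({k:v for k,v in c.items() if k!='pixels'})
print(arm.get_state())
E
```

```text
pics
{'vertical_fov': 52.77576155743286, 'cx': 313.19653807771215, 'cy': 241.41718385382222, 'rvec': array([ 2.17912908, -2.12328894,  0.10617871]), 'tvec': array([ 49.11512971, 528.83871497, 913.82748928])}
{'vertical_fov': 42.09144493658892, 'cx': 314.4831999826774, 'cy': 248.9469336943668, 'rvec': array([ 2.27316978, -0.36556387,  0.16130044]), 'tvec': array([-507.41282377,  200.31179226, 1290.89496307])}
{'time': 0.1, 'joint_pos': array([ 5.50437946e+01,  1.03962131e+01,  9.21234314e+01, -2.76590026e-04,
        7.75665318e+01, -1.18195163e+01]), 'qd': array([ 0.06964747, -0.20846709, -0.08368283, -0.00086234,  0.03110147,
        0.11399531]), 'joint_torque': array([ 5.51018784e-04, -4.45875657e+01, -3.52238095e+01, -2.38974144e-04,
        4.17482472e-03, -1.73093906e-05]), 'tool_pos': array([225.63897481, 528.37057196, 230.5092519 ]), 'eef_rot': array([[-9.19570357e-01,  3.92924450e-01, -8.57887840e-04],
       [ 3.92925269e-01,  9.19569577e-01, -1.23541408e-03],
       [ 3.03463159e-04, -1.47313598e-03, -9.99998869e-01]]), 'wrist_force': array([0.03795908, 0.21412681, 0.05929668]), 'ft_torque': array([ 0.01245429, -0.02352048,  0.00334653]), 'finger_gap': 85.2575700218733}
```

View pics/top0.png

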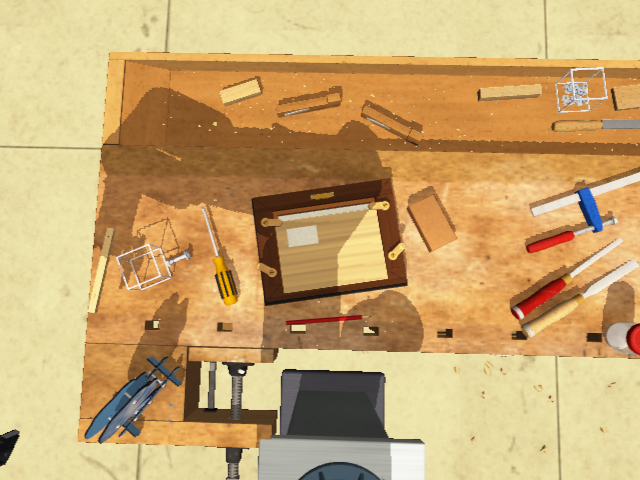

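View pics/side0.png

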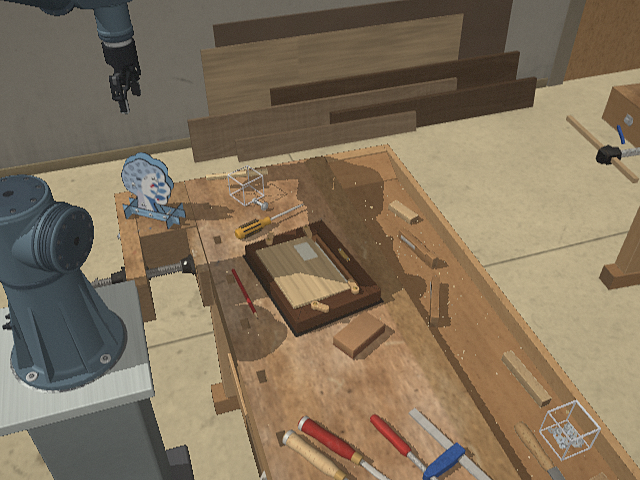

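```bash
python3 - <<'E'
import cv2
i=cv2.imread('pics/top0.png')[165:335,235:475]; cv2.imwrite('pics/tz.png',cv2.resize(i,None,fx=3.3,fy=3.3,interpolation=2))
i=cv2.imread('pics/side0.png')[190:390,200:400]; cv2.imwrite('pics/sz.png',cv2.resize(i,None,fx=3,fy=3,interpolation=2))
E
```

```text
(no output)
```

View pics/tz.png

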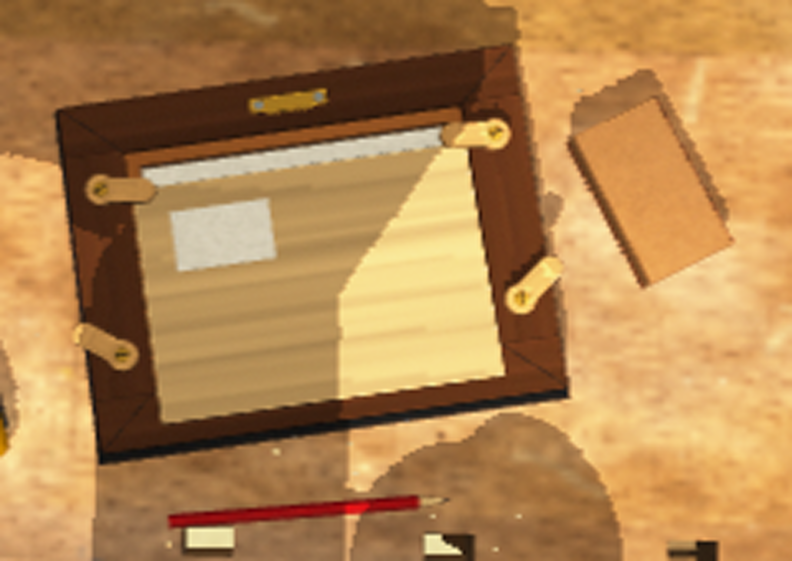

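View pics/sz.png

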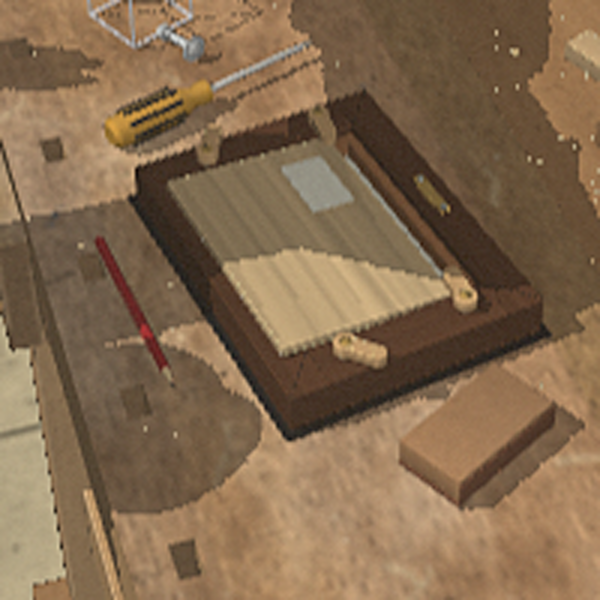

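```bash
cat > fit.py <<'E'
from h import *
import pickle
from scipy.optimize import least_squares
c=pickle.load(open('top0.pkl','rb')); s=pickle.load(open('side0.pkl','rb'))
px=lambda a:np.array(a)/3.3+[235,165]
ps=lambda a:np.array(a)/3+[200,190]
F=np.array([[103.5,137.5,37],[103.5,-137.5,37],[-103.5,-137.5,37],[71.5,101.5,37],[49,116.5,48],[49,-116.5,48],[-49,-116.5,48],[-49,116.5,48]])
uv=px([[57,112],[515,45],[568,392],[0,0],[98,189],[496,133],[520,298],[122,353]]); ok=[0,1,2,4,5,6,7]
def W(p,P):
    P=np.asarray(P,float); a=p[2]; R=np.array([[np.cos(a),-np.sin(a),0],[np.sin(a),np.cos(a),0],[0,0,1]]); return P@R.T+[p[0],p[1],0]
def inv(p,P):
    a=p[2]; R=np.array([[np.cos(a),-np.sin(a),0],[np.sin(a),np.cos(a),0],[0,0,1]]); return (np.asarray(P)-[p[0],p[1],0])@R
if __name__=='__main__':
    r=least_squares(lambda p:(proj(c,W(p,F[ok]))-uv[ok]).ravel(),[450,0,0.1]); p=r.x
    print(p,np.degrees(p[2]),r.fun.reshape(-1,2).round(2))
    us=ps([[540,298],[292,410],[463,290],[348,346]]);S=F[[1,2,5,6]]
    print('side res',(proj(s,W(p,S))-us).round(1))
    B=lambda u,v,z:inv(p,ray(c,*px([u,v]),z)).round(1)
    print('board near L,R (z~45)',B(162,422,46),B(505,375,46),'far L,R',B(145,188,37),B(440,148,37))
    for n,(u,v),pv in(('NL',(80,332),F[7]),('NR',(557,265),F[6])):
        q=B(u,v,48.5); d=q-pv; print(n,q,d,np.degrees(np.arctan2(d[1],d[0])))
    np.save('p.npy',p)
    print(W(p,[[-80,0,0]]))
    print('pencil',inv(p,ray(c,*px([170,520]),4)),inv(p,ray(c,*px([445,500]),4)))
    print('screwdriver end', [inv(p,ray(c,*q,15)).round() for q in((205,208),(232,303),(222,258))])
    print('block', [inv(p,ray(c,*px(q),28)).round() for q in((570,143),(655,97),(732,240),(643,287))])
E
python3 fit.py
```

```text
[5.30713850e+02 3.27491782e+01 1.63517245e-01] 9.36884801957934 [[-0.12 -1.24]
 [-0.56 -0.13]
 [ 0.12 -0.78]
 [ 0.81  0.17]
 [-0.4   0.59]
 [ 0.23  0.64]
 [-0.09  0.72]]
side res [[-0.4  0.9]
 [-3.1 -3.1]
 [-1.   2.2]
 [-3.  -1. ]]
board near L,R (z~45) [-90.2  98.5  46. ] [ -90.4 -101.1   46. ] far L,R [48.2 91.4 37. ] [ 47.7 -85.   37. ]
NL [-32.3 138.7  48.5] [16.7 22.2  0.5] 53.047603088617265
NR [ -31.7 -140.3   48.5] [ 17.3 -23.8   0.5] -53.986943401083465
[[451.78098459  19.72601543   0.        ]]
pencil [-147.69337145  104.42679239    4.        ] [-158.24025764  -60.1121276     4.        ]
screwdriver end [array([101., 237.,  15.]), array([-95., 205.,  15.]), array([ -4., 214.,  15.])]
block [array([  41., -163.,   28.]), array([  62., -218.,   28.]), array([ -30., -249.,   28.]), array([ -50., -192.,   28.])]
```

```bash
python3 -m handwheel '[{"x":0.36,"y":-1,"rz":0.16,"fingers":1},{"x":0.36,"y":-1,"rz":0.16,"fingers":1},{"x":0.36,"y":-1,"rz":0.16,"fingers":1},{"x":0.36,"y":-1,"rz":0.16,"fingers":1},{"x":0.36,"y":-1,"rz":0.16,"fingers":1},{"x":0.36,"y":-1,"rz":0.16,"fingers":1},{"x":0.36,"y":-1,"rz":0.16,"fingers":1},{"x":0.36,"y":-1,"rz":0.16,"fingers":1},{"x":0.36,"y":-1,"rz":0.16,"fingers":1},{"x":0.36,"y":-1,"rz":0.16,"fingers":1},{"x":0.36,"y":-1,"rz":0.16,"fingers":1},{"x":0.36,"y":-1,"rz":0.16,"fingers":1},{"x":0.36,"y":-1,"rz":0.16,"fingers":1},{"x":0.36,"y":-1,"rz":0.16,"fingers":1},{"x":0.36,"y":-1,"rz":0.16,"fingers":1},{"x":0.36,"y":-1,"rz":0.16,"fingers":1},{"x":0.36,"y":-1,"rz":0.16,"fingers":1},{"x":0.36,"y":-1,"rz":0.16,"fingers":1},{"x":0.36,"y":-1,"rz":0.16,"fingers":1},{"x":0.36,"y":-1,"rz":0.16,"fingers":1}]' 40
cat > st.py <<'E'
from fit import *
p=np.load('p.npy'); s=arm.get_state(); T=s['tool_pos']; R=s['eef_rot']
print('t',round(s['time'],2),'tcp',T.round(1),'frame',inv(p,T).round(1),'jawyaw-frame-90',round(np.degrees(np.arctan2(R[1,1],R[0,1])-p[2])-90,2),'tilt',R[:,2].round(3),'F',s['wrist_force'].round(1),'gap',round(s['finger_gap'],1))
import sys
if len(sys.argv)>2:
    g=[float(a) for a in sys.argv[1:4]]; d=W(p,g)-T; print('to go world mm',d.round(1),'units',(d/20).round(2))
E
python3 st.py -122 0 100
```

```text
t 0.1 tcp [225.6 528.4 230.5] frame [-220.3  538.7  230.5] jawyaw-frame-90 -32.51 tilt [-0.001 -0.001 -1.   ] F [0.  0.2 0.1] gap 85.3
to go world mm [ 184.7 -515.5 -130.5] units [  9.24 -25.77  -6.53]$[0]: bad value
```

```bash
python3 -m handwheel '[{"x":0.36,"y":-1,"z":0,"rx":0,"ry":0,"rz":0.16,"fingers":1}]' 40; python3 st.py -122 0 100; python3 -m handwheel --help | head -20
```

```text
time: 0.2
tool_pos: [232.2, 509.2, 230.0]
eef_rot: [[-0.929, 0.37, -0.002], [0.37, 0.929, -0.001], [0.001, -0.002, -1.0]]
wrist_force: [1.0, -0.5, -0.6]
finger_gap: 73.0
t 0.2 tcp [232.2 509.2 230. ] frame [-217.   518.6  230. ] jawyaw-frame-90 -31.11 tilt [-0.002 -0.001 -1.   ] F [ 1.  -0.5 -0.6] gap 73.0
to go world mm [ 178.1 -496.3 -130. ] units [  8.91 -24.81  -6.5 ]invalid input: not JSON, or not a number
```

All keys are needed. Continue.

```bash
python3 -m handwheel '[{"x":0.36,"y":-1,"z":0,"rx":0,"ry":0,"rz":0.16,"fingers":1},{"x":0.36,"y":-1,"z":0,"rx":0,"ry":0,"rz":0.16,"fingers":1},{"x":0.36,"y":-1,"z":0,"rx":0,"ry":0,"rz":0.16,"fingers":1},{"x":0.36,"y":-1,"z":0,"rx":0,"ry":0,"rz":0.16,"fingers":1},{"x":0.36,"y":-1,"z":0,"rx":0,"ry":0,"rz":0.16,"fingers":1},{"x":0.36,"y":-1,"z":0,"rx":0,"ry":0,"rz":0.16,"fingers":1},{"x":0.36,"y":-1,"z":0,"rx":0,"ry":0,"rz":0.16,"fingers":1},{"x":0.36,"y":-1,"z":0,"rx":0,"ry":0,"rz":0.16,"fingers":1},{"x":0.36,"y":-1,"z":0,"rx":0,"ry":0,"rz":0.16,"fingers":1},{"x":0.36,"y":-1,"z":0,"rx":0,"ry":0,"rz":0.16,"fingers":1},{"x":0.36,"y":-1,"z":0,"rx":0,"ry":0,"rz":0.16,"fingers":1},{"x":0.36,"y":-1,"z":0,"rx":0,"ry":0,"rz":0.16,"fingers":1},{"x":0.36,"y":-1,"z":0,"rx":0,"ry":0,"rz":0.16,"fingers":1},{"x":0.36,"y":-1,"z":0,"rx":0,"ry":0,"rz":0.16,"fingers":1},{"x":0.36,"y":-1,"z":0,"rx":0,"ry":0,"rz":0.16,"fingers":1},{"x":0.36,"y":-1,"z":0,"rx":0,"ry":0,"rz":0.16,"fingers":1},{"x":0.36,"y":-1,"z":0,"rx":0,"ry":0,"rz":0.16,"fingers":1},{"x":0.36,"y":-1,"z":0,"rx":0,"ry":0,"rz":0.16,"fingers":1},{"x":0.36,"y":-1,"z":0,"rx":0,"ry":0,"rz":0.16,"fingers":1},{"x":0.36,"y":-1,"z":0,"rx":0,"ry":0,"rz":0.16,"fingers":1}]' 40; python3 st.py -122 0 100
```

```text
time: 2.2
tool_pos: [374.0, 90.5, 222.4]
eef_rot: [[-0.996, -0.09, -0.009], [-0.09, 0.996, -0.011], [0.01, -0.01, -1.0]]
wrist_force: [0.6, 0.3, 0.1]
finger_gap: -0.0
t 2.2 tcp [374.   90.5 222.4] frame [-145.2   82.4  222.4] jawyaw-frame-90 -4.19 tilt [-0.009 -0.011 -1.   ] F [0.6 0.3 0.1] gap -0.0
to go world mm [  36.3  -77.6 -122.4] units [ 1.81 -3.88 -6.12]
```

```bash
python3 -m handwheel '[{"x":0.3,"y":-0.65,"z":-1,"rx":0.02,"ry":-0.02,"rz":0.1,"fingers":1},{"x":0.3,"y":-0.65,"z":-1,"rx":0.02,"ry":-0.02,"rz":0.1,"fingers":1},{"x":0.3,"y":-0.65,"z":-1,"rx":0.02,"ry":-0.02,"rz":0.1,"fingers":1},{"x":0.3,"y":-0.65,"z":-1,"rx":0.02,"ry":-0.01,"rz":0.1,"fingers":1},{"x":0.3,"y":-0.65,"z":-1,"rx":0,"ry":0,"rz":0.1,"fingers":1},{"x":0.3,"y":-0.65,"z":-1,"rx":0,"ry":0,"rz":0.05,"fingers":1},{"x":0,"y":0,"z":0,"rx":0,"ry":0,"rz":0,"fingers":1}]'; python3 st.py -122 0 41.5
```

```text
time: 2.9
tool_pos: [410.9, 7.3, 98.1]
eef_rot: [[-0.986, -0.166, 0.003], [-0.166, 0.986, 0.001], [-0.003, 0.0, -1.0]]
wrist_force: [-0.9, -0.5, 0.6]
finger_gap: -0.3
t 2.9 tcp [410.9   7.3  98.1] frame [-122.3   -5.7   98.1] jawyaw-frame-90 0.19 tilt [ 0.003  0.001 -1.   ] F [-0.9 -0.5  0.6] gap -0.3
to go world mm [ -0.6   5.6 -56.6] units [-0.03  0.28 -2.83]
```

```bash
python3 -m handwheel '[{"x":0,"y":0.15,"z":-0.9,"rx":0,"ry":0,"rz":0,"fingers":1},{"x":0,"y":0.14,"z":-0.9,"rx":0,"ry":0,"rz":0,"fingers":1},{"x":0,"y":0,"z":-0.7,"rx":0,"ry":0,"rz":0,"fingers":1},{"x":0,"y":0,"z":0,"rx":0,"ry":0,"rz":0,"fingers":1}]'; python3 st.py -122 0 41.5; python3 - <<'E'
from h import *
for n in('top','side'): cap(n,n+'1.png')
i=cv2.imread('pics/side1.png')[190:390,200:400]; cv2.imwrite('pics/sz1.png',cv2.resize(i,None,fx=3,fy=3,interpolation=2))
E
```

```text
time: 3.3
tool_pos: [411.0, 14.3, 48.7]
eef_rot: [[-0.986, -0.164, 0.004], [-0.164, 0.986, 0.002], [-0.004, 0.001, -1.0]]
wrist_force: [0.6, 0.2, 0.0]
finger_gap: -0.2
t 3.3 tcp [411.   14.3  48.7] frame [-121.1    1.2   48.7] jawyaw-frame-90 0.06 tilt [ 0.004  0.002 -1.   ] F [0.6 0.2 0. ] gap -0.2
to go world mm [-0.7 -1.4 -7.2] units [-0.03 -0.07 -0.36]
```

View pics/sz1.png

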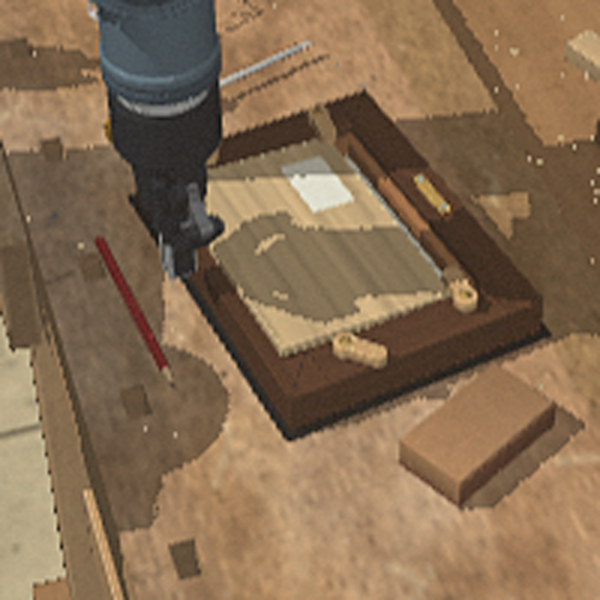

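```bash
python3 -m handwheel '[{"x":0,"y":0,"z":-0.38,"rx":0,"ry":0,"rz":0,"fingers":1},{"x":0.3,"y":0.04,"z":0,"rx":0,"ry":0,"rz":0,"fingers":1},{"x":0.3,"y":0.04,"z":0,"rx":0,"ry":0,"rz":0,"fingers":1},{"x":0.2,"y":0.03,"z":0,"rx":0,"ry":0,"rz":0,"fingers":1},{"x":0,"y":0,"z":0,"rx":0,"ry":0,"rz":0,"fingers":1}]'; python3 st.py -81 0 41
```

```text
time: 3.9
tool_pos: [432.9, 15.9, 45.4]
eef_rot: [[-0.986, -0.164, 0.013], [-0.164, 0.986, -0.001], [-0.013, -0.003, -1.0]]
wrist_force: [0.2, 0.6, 0.1]
finger_gap: 0.3
t 3.9 tcp [432.9  15.9  45.4] frame [-99.2  -0.7  45.4] jawyaw-frame-90 0.08 tilt [ 0.013 -0.001 -1.   ] F [0.2 0.6 0.1] gap 0.3
to go world mm [17.9  3.7 -4.4] units [ 0.89  0.18 -0.22]
```

```bash
python3 -m handwheel '[{"x":-0.4,"y":-0.05,"z":0,"rx":0,"ry":0.09,"rz":0,"fingers":1},{"x":-0.2,"y":0,"z":-0.15,"rx":0,"ry":0,"rz":0,"fingers":1},{"x":0,"y":0,"z":-0.1,"rx":0,"ry":0,"rz":0,"fingers":1},{"x":0,"y":0,"z":0,"rx":0,"ry":0,"rz":0,"fingers":1}]'; python3 st.py -81 0 41
```

```text
time: 4.3
tool_pos: [419.4, 14.9, 39.9]
eef_rot: [[-0.986, -0.164, -0.001], [-0.164, 0.986, -0.001], [0.002, -0.0, -1.0]]
wrist_force: [-0.7, -0.7, -0.1]
finger_gap: 0.3
t 4.3 tcp [419.4  14.9  39.9] frame [-112.8    0.5   39.9] jawyaw-frame-90 0.09 tilt [-0.001 -0.001 -1.   ] F [-0.7 -0.7 -0.1] gap 0.3
to go world mm [31.4  4.7  1.1] units [1.57 0.23 0.05]
```

```bash
python3 -m handwheel '[{"x":0.2,"y":0.03,"z":0,"rx":0,"ry":0,"rz":0,"fingers":1},{"x":0.2,"y":0.03,"z":0,"rx":0,"ry":0,"rz":0,"fingers":1},{"x":0.2,"y":0.03,"z":0,"rx":0,"ry":0,"rz":0,"fingers":1}]'; python3 st.py -81 0 41
```

```text
time: 4.6
tool_pos: [431.7, 16.8, 39.8]
eef_rot: [[-0.986, -0.164, -0.002], [-0.164, 0.986, -0.0], [0.002, -0.0, -1.0]]
wrist_force: [0.4, 0.4, 0.3]
finger_gap: -0.2
t 4.6 tcp [431.7  16.8  39.8] frame [-100.3    0.4   39.8] jawyaw-frame-90 0.06 tilt [-0.002 -0.    -1.   ] F [0.4 0.4 0.3] gap -0.2
to go world mm [19.1  2.8  1.2] units [0.96 0.14 0.06]
```

```bash
python3 -m handwheel '[{"x":0.2,"y":0.03,"z":0,"rx":0,"ry":0,"rz":0,"fingers":1},{"x":0.2,"y":0.03,"z":0,"rx":0,"ry":0,"rz":0,"fingers":1},{"x":0.2,"y":0.03,"z":0,"rx":0,"ry":0,"rz":0,"fingers":1}]'; python3 st.py -81 0 41;  python3 - <<'E'
from h import *
for n in('side',): cap(n,n+'2.png')
i=cv2.imread('pics/side2.png')[190:390,200:400]; cv2.imwrite('pics/sz2.png',cv2.resize(i,None,fx=3,fy=3,interpolation=2))
E
```

```text
time: 4.9
tool_pos: [444.8, 18.8, 39.7]
eef_rot: [[-0.986, -0.164, -0.003], [-0.164, 0.986, -0.0], [0.003, 0.0, -1.0]]
wrist_force: [-0.1, 0.1, 0.4]
finger_gap: 0.3
t 4.9 tcp [444.8  18.8  39.7] frame [-87.1   0.2  39.7] jawyaw-frame-90 0.07 tilt [-0.003 -0.    -1.   ] F [-0.1  0.1  0.4] gap 0.3
to go world mm [6.  0.8 1.3] units [0.3  0.04 0.07]
```

View pics/sz2.png

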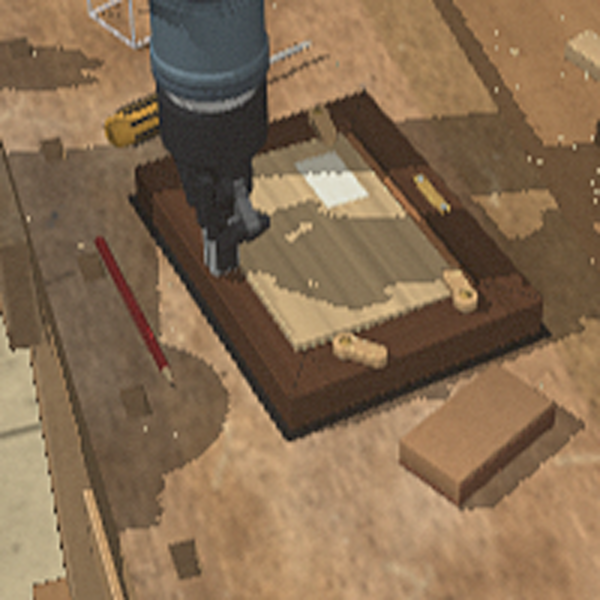

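```bash
python3 -m handwheel '[{"x":0.15,"y":0.025,"z":0,"rx":0,"ry":0,"rz":0,"fingers":1},{"x":0.15,"y":0.025,"z":0,"rx":0,"ry":0,"rz":0,"fingers":1},{"x":0,"y":0,"z":0,"rx":0,"ry":0,"rz":0,"fingers":1}]'; python3 st.py -81 0 41;  python3 - <<'E'
from h import *
for n in('side','top'): cap(n,n+'3.png')
i=cv2.imread('pics/side3.png')[190:390,200:400]; cv2.imwrite('pics/sz3.png',cv2.resize(i,None,fx=3,fy=3,interpolation=2))
E
```

```text
time: 5.25
tool_pos: [452.2, 19.9, 39.8]
eef_rot: [[-0.986, -0.164, -0.002], [-0.164, 0.986, -0.001], [0.002, -0.0, -1.0]]
wrist_force: [-0.1, 0.4, -0.1]
finger_gap: 0.1
t 5.25 tcp [452.2  19.9  39.8] frame [-79.6   0.1  39.8] jawyaw-frame-90 0.08 tilt [-0.002 -0.001 -1.   ] F [-0.1  0.4 -0.1] gap 0.1
to go world mm [-1.4 -0.3  1.2] units [-0.07 -0.02  0.06]
```

View pics/sz3.png

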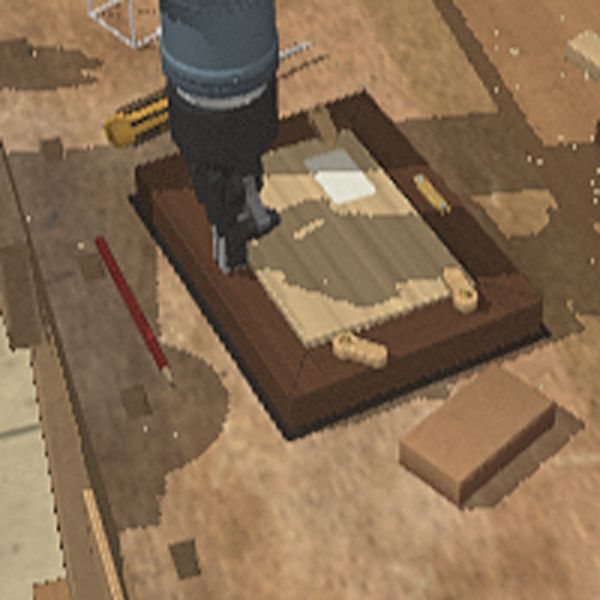

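```bash
cat > ov.py <<'E'
from fit import *
import sys
p=np.load('p.npy')
n,f,k,x0,y0,w,h=sys.argv[1],sys.argv[2],float(sys.argv[3]),*map(int,sys.argv[4:8])
cc=cap(n,f+'_raw.png'); im=cv2.resize(cc['pixels'][y0:y0+h,x0:x0+w],None,fx=k,fy=k,interpolation=2)
if len(sys.argv)>8:
  for z,col in((37,(0,255,0)),):
    q=((proj(cc,W(p,[[-71.5,-101.5,z],[-71.5,101.5,z],[71.5,101.5,z],[71.5,-101.5,z]]))-[x0,y0])*k).astype(int); cv2.polylines(im,[q],True,col,1)
cv2.imwrite('pics/'+f+'.png',im)
E
python3 ov.py side s4 6 260 215 130 100 1; python3 ov.py top t4 6 255 180 130 100 1
```

```text
(no output)
```

View pics/s4.png

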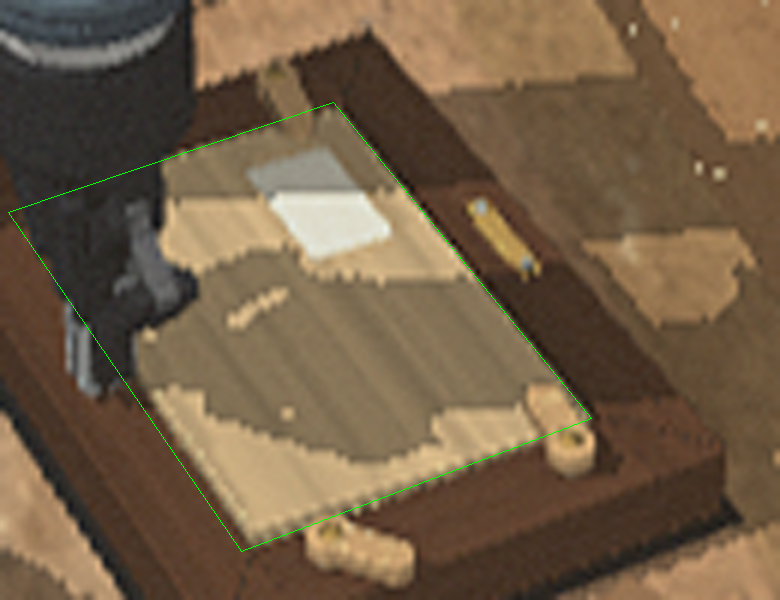

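View pics/t4.png

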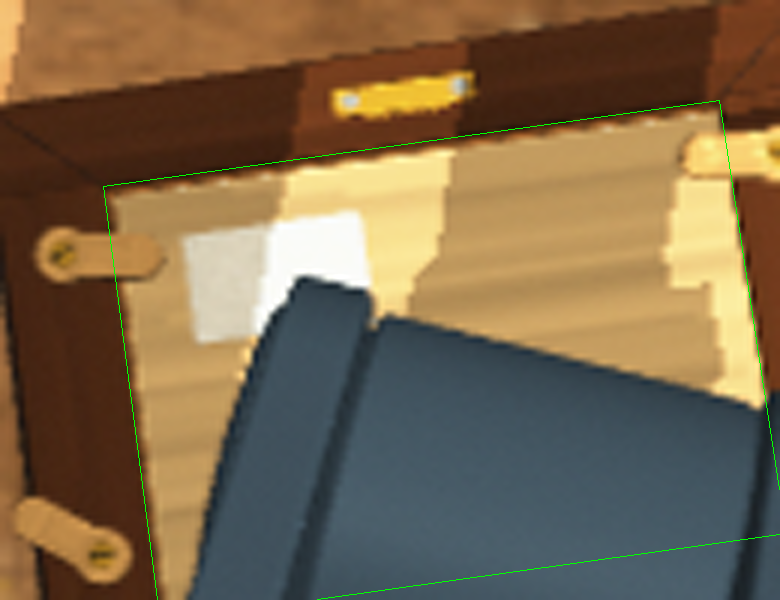

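```bash
python3 -m handwheel '[{"x":-0.2,"y":0,"z":0.5,"rx":0,"ry":0,"rz":0,"fingers":1},{"x":0,"y":0.2,"z":1,"rx":0,"ry":0,"rz":0,"fingers":1},{"x":-0.1,"y":1,"z":0.5,"rx":0,"ry":0,"rz":0,"fingers":1},{"x":-0.1,"y":1,"z":0,"rx":0,"ry":0,"rz":0,"fingers":1},{"x":-0.1,"y":1,"z":0,"rx":0,"ry":0,"rz":0,"fingers":1},{"x":-0.1,"y":1,"z":0,"rx":0,"ry":0,"rz":0,"fingers":1},{"x":-0.1,"y":1,"z":0,"rx":0,"ry":0,"rz":0,"fingers":1},{"x":-0.1,"y":1,"z":0,"rx":0,"ry":0,"rz":0,"fingers":1},{"x":-0.1,"y":1,"z":0,"rx":0,"ry":0,"rz":0,"fingers":1},{"x":0,"y":0,"z":0,"rx":0,"ry":0,"rz":0,"fingers":1}]'; python3 st.py -64 160 42;python3 ov.py side s5 6 260 215 130 100 1; python3 ov.py top t5 5 235 170 160 120 1
```

```text
time: 6.45
tool_pos: [432.0, 168.1, 88.7]
eef_rot: [[-0.987, -0.161, 0.004], [-0.161, 0.987, -0.0], [-0.004, -0.001, -1.0]]
wrist_force: [-0.2, -0.2, -0.0]
finger_gap: -0.2
t 6.45 tcp [432.  168.1  88.7] frame [-75.3 149.6  88.7] jawyaw-frame-90 -0.09 tilt [ 0.004 -0.    -1.   ] F [-0.2 -0.2 -0. ] gap -0.2
to go world mm [  9.5  12.1 -46.7] units [ 0.47  0.6  -2.34]
```

View pics/s5.png

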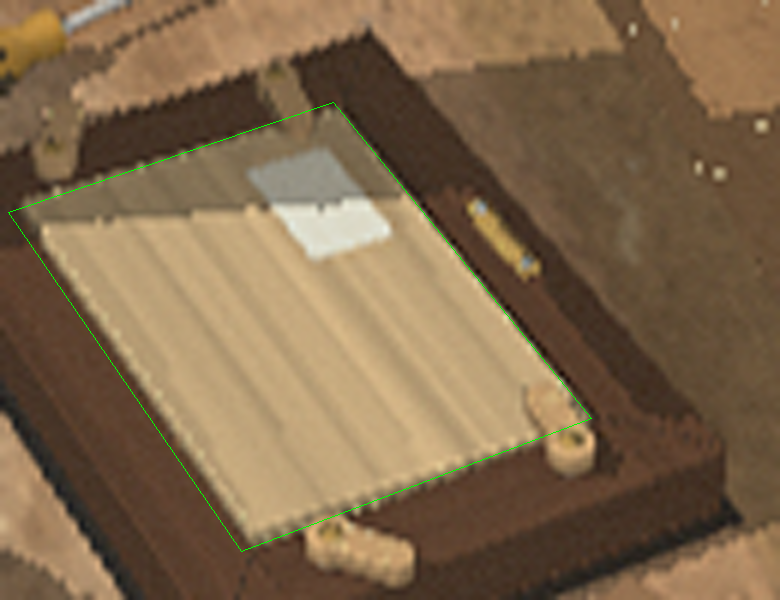

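View pics/t5.png

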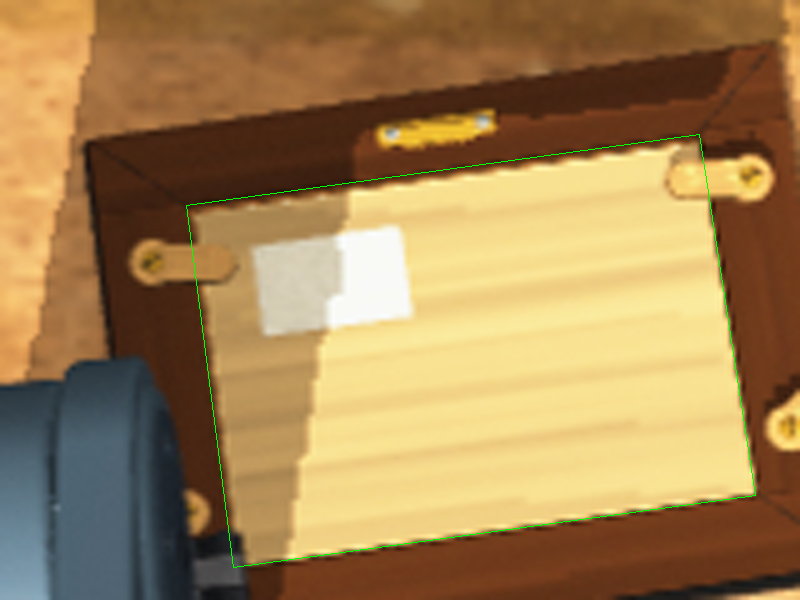

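```bash
python3 - <<'E'
from fit import *
p=np.load('p.npy')
def tri(a,b):
    from scipy.optimize import least_squares
    f=lambda X:np.r_[(proj(c,X)-a).ravel(),(proj(s,X)-b).ravel()]
    r=least_squares(f,[500,0,40.]); return inv(p,r.x).round(1),r.fun.round(1)
T=lambda u,v:np.array([u/5+235,v/5+170]); S=lambda u,v:np.array([u/6+260,v/6+215])
print('nr corner',tri(T(752,494),S(250,537)))
print('label nr',tri(T(411,318),S(318,258)),'label fl',tri(T(253,245),S(322,148)),'label fr',tri(T(402,228),S(390,232)),'label nl',tri(T(263,333),S(249,175)))
print('FR button screw',tri(T(752,176),S(570,437)),'brass R',tri(T(483,121),S(526,264)))
E
```

```text
nr corner (array([ -69.6, -100.2,   41.9]), array([ 0.2, -0.8, -0.9,  0.1]))
label nr (array([17.3, 19.5, 40.7]), array([ 0.3, -1.4, -1.7,  0.3])) label fl (array([52.6, 77.4, 38.5]), array([ 0.1, -0.3, -0.4,  0.1])) label fr (array([51. , 18.7, 41.1]), array([ 0.1, -0.5, -0.6,  0.1])) label nl (array([18.7, 77.7, 37.5]), array([ 0.2, -0.8, -1. ,  0.2]))
FR button screw (array([  50.8, -117.6,   50.8]), array([ 0.1, -0.6, -0.7,  0.2])) brass R (array([ 89.5, -18.7,  38.2]), array([ 0.1, -0.6, -0.7,  0.2]))
```

```bash
python3 -m handwheel '[{"x":0.4,"y":-0.9,"z":-0.2,"rx":0,"ry":0,"rz":0,"fingers":1},{"x":0.4,"y":-0.9,"z":-0.2,"rx":0,"ry":0,"rz":0,"fingers":1},{"x":0.4,"y":-0.9,"z":-0.4,"rx":0,"ry":0,"rz":0,"fingers":1},{"x":0.2,"y":-0.6,"z":-0.6,"rx":0,"ry":0,"rz":0,"fingers":1},{"x":0,"y":0,"z":0,"rx":0,"ry":0,"rz":0,"fingers":1}]'; python3 st.py -59 75 46
```

```text
time: 7.05
tool_pos: [461.6, 94.5, 61.0]
eef_rot: [[-0.987, -0.159, 0.007], [-0.159, 0.987, -0.002], [-0.006, -0.003, -1.0]]
wrist_force: [0.5, -0.0, -0.5]
finger_gap: -0.0
t 7.05 tcp [461.6  94.5  61. ] frame [-58.2  72.2  61. ] jawyaw-frame-90 -0.24 tilt [ 0.007 -0.002 -1.   ] F [ 0.5 -0.  -0.5] gap -0.0
to go world mm [ -1.3   2.6 -15. ] units [-0.06  0.13 -0.75]
```

```bash
python3 -m handwheel '[{"x":0,"y":0,"z":-0.5,"rx":0,"ry":0.04,"rz":0,"fingers":1},{"x":0,"y":0,"z":-0.2,"rx":0,"ry":0,"rz":0,"fingers":1},{"x":0,"y":0,"z":0,"rx":0,"ry":0,"rz":0,"fingers":1}]'; python3 st.py -59 75 46; python3 -m handwheel '[{"x":0,"y":0,"z":-0.1,"rx":0,"ry":0,"rz":0,"fingers":1},{"x":0,"y":0,"z":-0.1,"rx":0,"ry":0,"rz":0,"fingers":1},{"x":0,"y":0,"z":-0.1,"rx":0,"ry":0,"rz":0,"fingers":1}]'; python3 st.py -59 75 46
```

```text
time: 7.35
tool_pos: [460.6, 94.6, 45.7]
eef_rot: [[-0.988, -0.157, -0.001], [-0.157, 0.988, -0.001], [0.001, -0.001, -1.0]]
wrist_force: [0.5, 0.2, -0.2]
finger_gap: 0.1
t 7.35 tcp [460.6  94.6  45.7] frame [-59.1  72.4  45.7] jawyaw-frame-90 -0.33 tilt [-0.001 -0.001 -1.   ] F [ 0.5  0.2 -0.2] gap 0.1
to go world mm [-0.3  2.6  0.3] units [-0.02  0.13  0.02]
time: 7.65
tool_pos: [461.6, 95.7, 41.8]
eef_rot: [[-0.987, -0.16, 0.001], [-0.16, 0.987, -0.002], [-0.001, -0.002, -1.0]]
wrist_force: [-0.2, -0.1, -0.4]
finger_gap: -0.1
t 7.65 tcp [461.6  95.7  41.8] frame [-58.   73.4  41.8] jawyaw-frame-90 -0.15 tilt [ 0.001 -0.002 -1.   ] F [-0.2 -0.1 -0.4] gap -0.1
to go world mm [-1.3  1.5  4.2] units [-0.06  0.07  0.21]
```

```bash
python3 -m handwheel '[{"x":0,"y":0,"z":-0.12,"rx":0,"ry":0,"rz":0,"fingers":1},{"x":0,"y":0,"z":-0.1,"rx":0,"ry":0,"rz":0,"fingers":1}]'; python3 -m handwheel '[{"x":0,"y":0,"z":-0.1,"rx":0,"ry":0,"rz":0,"fingers":1}]';python3 -m handwheel '[{"x":0,"y":0,"z":-0.1,"rx":0,"ry":0,"rz":0,"fingers":1}]'
```

```text
time: 7.85
tool_pos: [461.7, 96.4, 37.4]
eef_rot: [[-0.987, -0.162, 0.002], [-0.162, 0.987, -0.002], [-0.001, -0.002, -1.0]]
wrist_force: [-0.6, 0.4, 0.4]
finger_gap: -0.0
time: 7.95
tool_pos: [461.8, 96.5, 36.8]
eef_rot: [[-0.987, -0.162, 0.001], [-0.162, 0.987, -0.003], [-0.0, -0.003, -1.0]]
wrist_force: [-15.2, -2.0, 44.8]
finger_gap: 0.0
time: 8.05
tool_pos: [461.8, 96.5, 36.9]
eef_rot: [[-0.987, -0.163, -0.001], [-0.163, 0.987, -0.003], [0.001, -0.003, -1.0]]
wrist_force: [-14.0, -2.0, 35.1]
finger_gap: -0.1
```

```bash
python3 -m handwheel '[{"x":0,"y":0,"z":0.5,"rx":0,"ry":0,"rz":0,"fingers":1},{"x":-0.15,"y":0,"z":1,"rx":0,"ry":0,"rz":0,"fingers":1},{"x":-0.15,"y":0.7,"z":0,"rx":0,"ry":0,"rz":0,"fingers":1},{"x":-0.15,"y":1,"z":0,"rx":0,"ry":0,"rz":0,"fingers":1},{"x":-0.15,"y":1,"z":0,"rx":0,"ry":0,"rz":0,"fingers":1},{"x":-0.15,"y":1,"z":0,"rx":0,"ry":0,"rz":0,"fingers":1},{"x":-0.15,"y":0.8,"z":0,"rx":0,"ry":0,"rz":0,"fingers":1},{"x":0,"y":0,"z":-0.4,"rx":0,"ry":0,"rz":0,"fingers":1},{"x":0,"y":0,"z":0,"rx":0,"ry":0,"rz":0,"fingers":1}]'; python3 st.py -64 160 42
```

```text
time: 8.95
tool_pos: [443.3, 189.8, 60.2]
eef_rot: [[-0.987, -0.163, 0.001], [-0.163, 0.987, -0.003], [-0.001, -0.003, -1.0]]
wrist_force: [-0.8, 0.0, 0.4]
finger_gap: -0.2
t 8.95 tcp [443.3 189.8  60.2] frame [-60.6 169.1  60.2] jawyaw-frame-90 0.01 tilt [ 0.001 -0.003 -1.   ] F [-0.8  0.   0.4] gap -0.2
to go world mm [ -1.8  -9.6 -18.2] units [-0.09 -0.48 -0.91]
```

```bash
python3 -m handwheel '[{"x":-0.1,"y":-0.2,"z":-0.5,"rx":0,"ry":0,"rz":0,"fingers":1},{"x":0,"y":-0.2,"z":-0.3,"rx":0,"ry":0,"rz":0,"fingers":1},{"x":0,"y":0,"z":0,"rx":0,"ry":0,"rz":0,"fingers":1}]'; python3 st.py -54 152 42
```

```text
time: 9.25
tool_pos: [440.9, 179.6, 42.2]
eef_rot: [[-0.987, -0.162, 0.0], [-0.162, 0.987, -0.004], [0.001, -0.004, -1.0]]
wrist_force: [-0.6, 0.4, 0.2]
finger_gap: 0.0
t 9.25 tcp [440.9 179.6  42.2] frame [-64.7 159.5  42.2] jawyaw-frame-90 -0.05 tilt [ 0.    -0.004 -1.   ] F [-0.6  0.4  0.2] gap 0.0
to go world mm [11.8 -5.6 -0.2] units [ 0.59 -0.28 -0.01]
```

```bash
python3 -m handwheel '[{"x":0.3,"y":-0.16,"z":0,"rx":0,"ry":0,"rz":0,"fingers":1},{"x":0.3,"y":-0.16,"z":0,"rx":0,"ry":0,"rz":0,"fingers":1},{"x":0.38,"y":0.01,"z":0,"rx":0,"ry":0,"rz":0,"fingers":1},{"x":0.38,"y":0.01,"z":0,"rx":0,"ry":0,"rz":0,"fingers":1}]'; python3 st.py -25 140 42; python3 ov.py side s6 6 250 210 130 100 1
```

```text
time: 9.65
tool_pos: [469.6, 171.6, 41.9]
eef_rot: [[-0.987, -0.159, -0.002], [-0.159, 0.987, -0.004], [0.002, -0.004, -1.0]]
wrist_force: [-1.8, -0.1, 1.4]
finger_gap: -0.2
t 9.65 tcp [469.6 171.6  41.9] frame [-37.7 146.9  41.9] jawyaw-frame-90 -0.19 tilt [-0.002 -0.004 -1.   ] F [-1.8 -0.1  1.4] gap -0.2
to go world mm [13.7 -4.8  0.1] units [ 0.69 -0.24  0.  ]
```

View pics/s6.png

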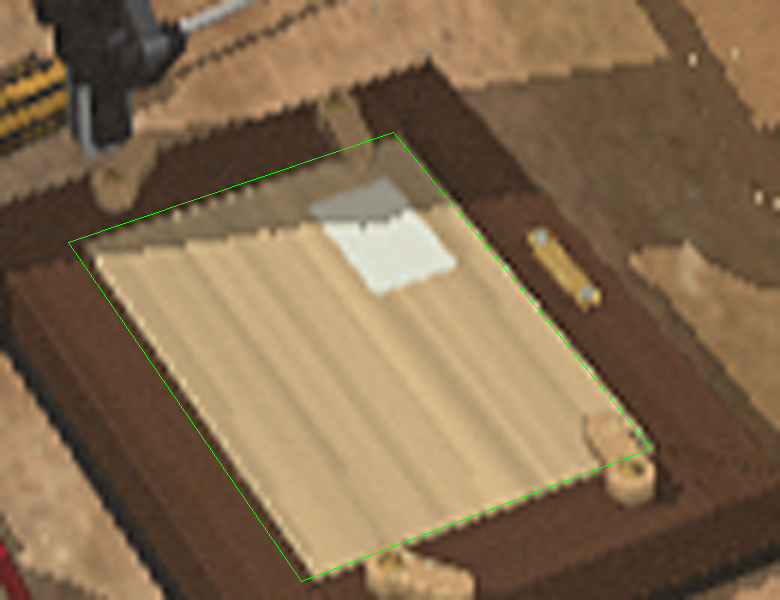

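```bash
python3 -m handwheel '[{"x":0.35,"y":-0.14,"z":0,"rx":0,"ry":0,"rz":0,"fingers":1},{"x":0.35,"y":-0.14,"z":0,"rx":0,"ry":0,"rz":0,"fingers":1},{"x":0.37,"y":-0.4,"z":0,"rx":0,"ry":0,"rz":0,"fingers":1},{"x":0.13,"y":-0.28,"z":0,"rx":0,"ry":0,"rz":0,"fingers":1},{"x":0.13,"y":-0.28,"z":0,"rx":0,"ry":0,"rz":0,"fingers":1}]'; python3 st.py -19.5 104 42; python3 ov.py side s7 6 250 210 130 100 1
```

```text
time: 10.2
tool_pos: [500.1, 146.4, 42.2]
eef_rot: [[-0.987, -0.161, -0.0], [-0.161, 0.987, -0.002], [0.0, -0.002, -1.0]]
wrist_force: [-0.7, 1.9, -0.6]
finger_gap: 0.0
t 10.2 tcp [500.1 146.4  42.2] frame [-11.7 117.1  42.2] jawyaw-frame-90 -0.13 tilt [-0.    -0.002 -1.   ] F [-0.7  1.9 -0.6] gap 0.0
to go world mm [ -5.6 -14.2  -0.2] units [-0.28 -0.71 -0.01]
```

View pics/s7.png

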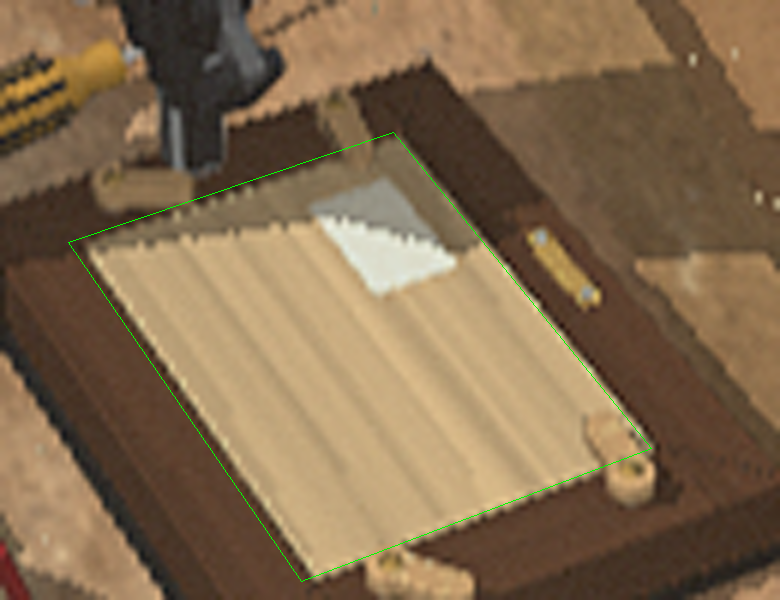

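```bash
python3 -m handwheel '[{"x":-0.1,"y":-0.36,"z":0,"rx":0,"ry":0,"rz":0,"fingers":1},{"x":-0.18,"y":-0.36,"z":0,"rx":0,"ry":0,"rz":0,"fingers":1},{"x":-0.24,"y":-0.33,"z":0,"rx":0,"ry":0,"rz":0,"fingers":1},{"x":-0.24,"y":-0.33,"z":0,"rx":0,"ry":0,"rz":0,"fingers":1}]'; python3 st.py -31 92.5 42; python3 ov.py side s8 6 250 210 130 100 1
```

```text
time: 10.65
tool_pos: [486.3, 115.7, 43.1]
eef_rot: [[-0.987, -0.16, 0.005], [-0.16, 0.987, -0.003], [-0.004, -0.004, -1.0]]
wrist_force: [1.7, 0.9, 0.3]
finger_gap: 0.1
t 10.65 tcp [486.3 115.7  43.1] frame [-30.3  89.   43.1] jawyaw-frame-90 -0.15 tilt [ 0.005 -0.003 -1.   ] F [1.7 0.9 0.3] gap 0.1
to go world mm [-1.3  3.3 -1.1] units [-0.06  0.17 -0.05]
```

View pics/s8.png

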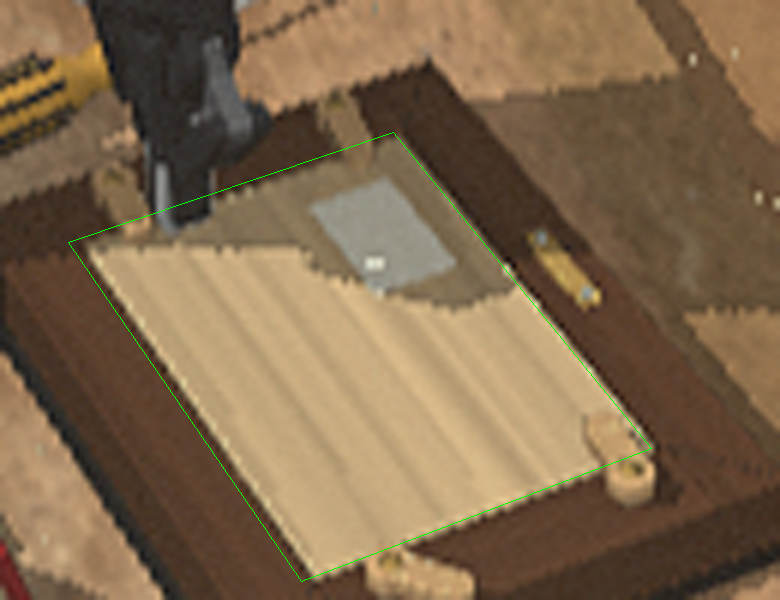

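```bash
python3 -m handwheel '[{"x":0.2,"y":0,"z":0.3,"rx":0,"ry":0,"rz":0,"fingers":1},{"x":0,"y":0,"z":1,"rx":0,"ry":0,"rz":0,"fingers":1},{"x":0,"y":-0.7,"z":0.4,"rx":0,"ry":0,"rz":0,"fingers":1},{"x":0.02,"y":-1,"z":0,"rx":0,"ry":0,"rz":0,"fingers":1},{"x":0.02,"y":-1,"z":0,"rx":0,"ry":0,"rz":0,"fingers":1},{"x":0.02,"y":-1,"z":0,"rx":0,"ry":0,"rz":0,"fingers":1},{"x":0.02,"y":-1,"z":0,"rx":0,"ry":0,"rz":0,"fingers":1},{"x":0.02,"y":-1,"z":0,"rx":0,"ry":0,"rz":0,"fingers":1},{"x":0.02,"y":-1,"z":0,"rx":0,"ry":0,"rz":0,"fingers":1},{"x":0.02,"y":-1,"z":0,"rx":0,"ry":0,"rz":0,"fingers":1},{"x":0.02,"y":-1,"z":0,"rx":0,"ry":0,"rz":0,"fingers":1},{"x":0.02,"y":-1,"z":0,"rx":0,"ry":0,"rz":0,"fingers":1},{"x":0.02,"y":-1,"z":0,"rx":0,"ry":0,"rz":0,"fingers":1},{"x":0,"y":-0.8,"z":0,"rx":0,"ry":0,"rz":0,"fingers":1},{"x":0,"y":0,"z":0,"rx":0,"ry":0,"rz":0,"fingers":1}]'; python3 st.py -64 -160 60;python3 ov.py top t9 5 235 170 160 120
```

```text
time: 12.2
tool_pos: [490.0, -135.7, 81.1]
eef_rot: [[-0.987, -0.163, 0.002], [-0.163, 0.987, -0.01], [0.0, -0.011, -1.0]]
wrist_force: [-0.2, -0.5, -0.0]
finger_gap: 0.2
t 12.2 tcp [ 490.  -135.7   81.1] frame [ -67.6 -159.6   81.1] jawyaw-frame-90 0.01 tilt [ 0.002 -0.01  -1.   ] F [-0.2 -0.5 -0. ] gap 0.2
to go world mm [  3.6   0.1 -21.1] units [ 0.18  0.01 -1.05]
```

View pics/t9.png

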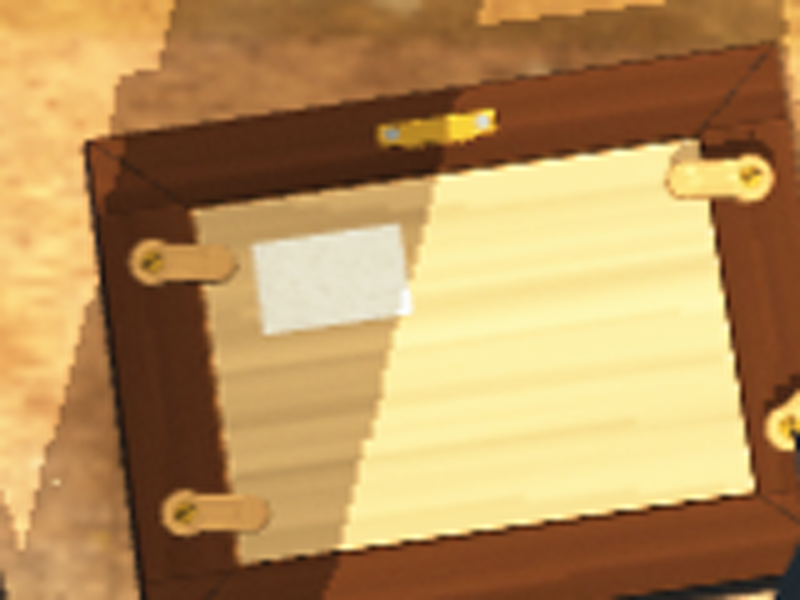

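```bash
python3 -m handwheel '[{"x":0.1,"y":0,"z":-0.7,"rx":0.07,"ry":0,"rz":0,"fingers":1},{"x":0.05,"y":0,"z":-0.7,"rx":0,"ry":0,"rz":0,"fingers":1},{"x":0,"y":0,"z":-0.45,"rx":0,"ry":0,"rz":0,"fingers":1},{"x":0,"y":0,"z":0,"rx":0,"ry":0,"rz":0,"fingers":1}]'; python3 st.py -54 -151 42
```

```text
time: 12.65
tool_pos: [491.7, -132.5, 39.8]
eef_rot: [[-0.986, -0.165, -0.001], [-0.165, 0.986, 0.002], [0.0, 0.002, -1.0]]
wrist_force: [-0.5, 0.6, 0.1]
finger_gap: -0.1
t 12.65 tcp [ 491.7 -132.5   39.8] frame [ -65.4 -156.7   39.8] jawyaw-frame-90 0.12 tilt [-0.001  0.002 -1.   ] F [-0.5  0.6  0.1] gap -0.1
to go world mm [10.3  7.5  2.2] units [0.52 0.38 0.11]
```

```bash
python3 -m handwheel '[{"x":0.26,"y":0.19,"z":0.1,"rx":0,"ry":0,"rz":0,"fingers":1},{"x":0.26,"y":0.19,"z":0,"rx":0,"ry":0,"rz":0,"fingers":1},{"x":0.36,"y":0.11,"z":0,"rx":0,"ry":0,"rz":0,"fingers":1},{"x":0.36,"y":0.11,"z":0,"rx":0,"ry":0,"rz":0,"fingers":1}]'; python3 st.py -25 -139 42; python3 ov.py side s10 6 250 210 130 100
```

```text
time: 13.05
tool_pos: [517.4, -118.3, 41.5]
eef_rot: [[-0.986, -0.166, -0.003], [-0.166, 0.986, 0.003], [0.002, 0.004, -1.0]]
wrist_force: [-2.9, -0.3, 3.3]
finger_gap: 0.4
t 13.05 tcp [ 517.4 -118.3   41.5] frame [ -37.7 -146.9   41.5] jawyaw-frame-90 0.2 tilt [-0.003  0.003 -1.   ] F [-2.9 -0.3  3.3] gap 0.4
to go world mm [11.3  9.8  0.5] units [0.56 0.49 0.02]
```

View pics/s10.png

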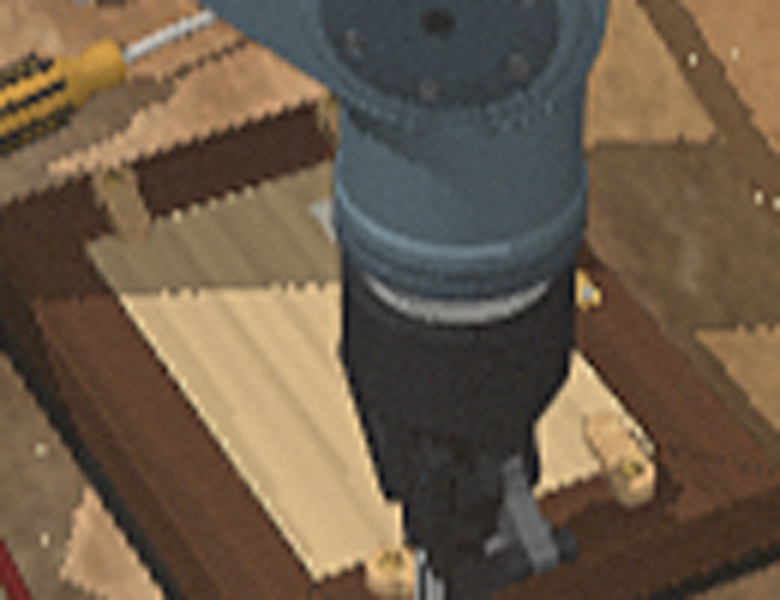

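```bash
python3 -m handwheel '[{"x":0.28,"y":0.25,"z":0,"rx":0,"ry":0,"rz":0,"fingers":1},{"x":0.28,"y":0.25,"z":0,"rx":0,"ry":0,"rz":0,"fingers":1},{"x":0.23,"y":0.5,"z":0,"rx":0,"ry":0,"rz":0,"fingers":1},{"x":0.1,"y":0.32,"z":0,"rx":0,"ry":0,"rz":0,"fingers":1},{"x":0.1,"y":0.32,"z":0,"rx":0,"ry":0,"rz":0,"fingers":1}]'; python3 st.py -18.5 -104 42; python3 ov.py side s11 6 250 210 130 100
```

```text
time: 13.6
tool_pos: [541.6, -84.4, 42.7]
eef_rot: [[-0.986, -0.166, 0.001], [-0.166, 0.986, 0.0], [-0.001, 0.0, -1.0]]
wrist_force: [-1.3, -2.6, 0.2]
finger_gap: 0.1
t 13.6 tcp [541.6 -84.4  42.7] frame [  -8.4 -117.3   42.7] jawyaw-frame-90 0.19 tilt [ 0.001  0.    -1.   ] F [-1.3 -2.6  0.2] gap 0.1
to go world mm [-12.2  11.5  -0.7] units [-0.61  0.57 -0.04]
```

View pics/s11.png

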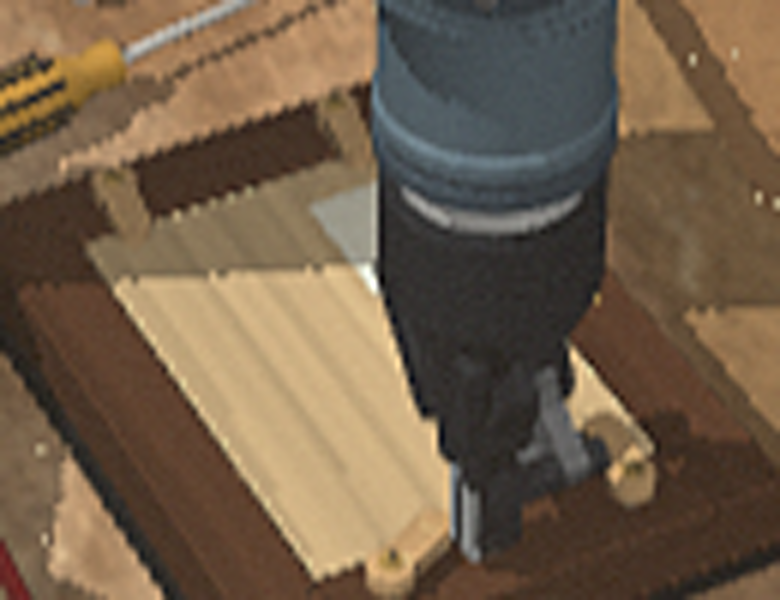

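```bash
python3 -m handwheel '[{"x":-0.14,"y":0.3,"z":0,"rx":0,"ry":0,"rz":0,"fingers":1},{"x":-0.2,"y":0.32,"z":0,"rx":0,"ry":0,"rz":0,"fingers":1},{"x":-0.3,"y":0.2,"z":0,"rx":0,"ry":0,"rz":0,"fingers":1},{"x":-0.3,"y":0.18,"z":0,"rx":0,"ry":0,"rz":0,"fingers":1}]'; python3 st.py -31 -91 42; python3 ov.py side s12 6 250 210 130 100
```

```text
time: 14.05
tool_pos: [523.0, -61.4, 43.2]
eef_rot: [[-0.986, -0.167, 0.004], [-0.167, 0.986, 0.001], [-0.004, 0.0, -1.0]]
wrist_force: [1.9, -0.7, -0.6]
finger_gap: 0.1
t 14.05 tcp [523.  -61.4  43.2] frame [-22.9 -91.6  43.2] jawyaw-frame-90 0.22 tilt [ 0.004  0.001 -1.   ] F [ 1.9 -0.7 -0.6] gap 0.1
to go world mm [-8.1 -0.7 -1.2] units [-0.41 -0.04 -0.06]
```

View pics/s12.png

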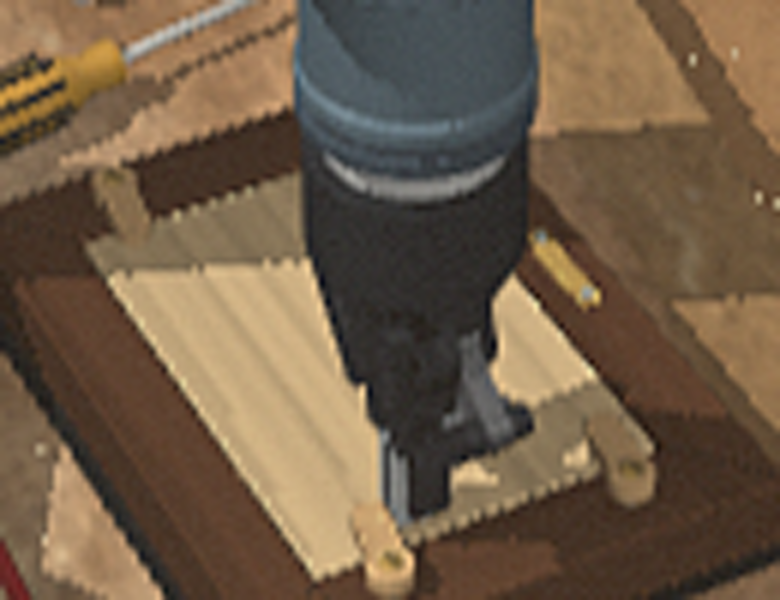

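```bash
python3 -m handwheel '[{"x":-0.2,"y":0,"z":0,"rx":0,"ry":0,"rz":0,"fingers":1},{"x":0.3,"y":0.1,"z":0.2,"rx":0,"ry":0,"rz":0,"fingers":1},{"x":0,"y":0,"z":1,"rx":0,"ry":0,"rz":0,"fingers":1},{"x":0,"y":0,"z":1,"rx":0,"ry":0,"rz":0,"fingers":1},{"x":0,"y":0,"z":1,"rx":0,"ry":0,"rz":0,"fingers":1},{"x":0,"y":-1,"z":1,"rx":0,"ry":0,"rz":0,"fingers":1},{"x":0,"y":-1,"z":1,"rx":0,"ry":0,"rz":0,"fingers":1},{"x":0,"y":-1,"z":1,"rx":0,"ry":0,"rz":0,"fingers":1},{"x":0,"y":-1,"z":1,"rx":0,"ry":0,"rz":0,"fingers":1},{"x":0,"y":-1,"z":1,"rx":0,"ry":0,"rz":0,"fingers":1},{"x":0,"y":-1,"z":0,"rx":0,"ry":0,"rz":0,"fingers":1},{"x":0,"y":-1,"z":0,"rx":0,"ry":0,"rz":0,"fingers":1},{"x":0,"y":-1,"z":0,"rx":0,"ry":0,"rz":0,"fingers":1},{"x":0,"y":-1,"z":0,"rx":0,"ry":0,"rz":0,"fingers":1},{"x":0,"y":-1,"z":0,"rx":0,"ry":0,"rz":0,"fingers":1},{"x":0,"y":-1,"z":0,"rx":0,"ry":0,"rz":0,"fingers":1},{"x":0,"y":-1,"z":0,"rx":0,"ry":0,"rz":0,"fingers":1},{"x":0,"y":-1,"z":0,"rx":0,"ry":0,"rz":0,"fingers":1},{"x":0,"y":-1,"z":0,"rx":0,"ry":0,"rz":0,"fingers":1},{"x":0,"y":0,"z":0,"rx":0,"ry":0,"rz":0,"fingers":1}]'; python3 st.py -31 -91 42; python3 ov.py side s13 6 260 215 130 100 1;  python3 ov.py top t13 4 225 160 195 150
```

```text
time: 16.1
tool_pos: [519.7, -352.5, 217.0]
eef_rot: [[-0.986, -0.164, -0.007], [-0.164, 0.986, 0.004], [0.006, 0.005, -1.0]]
wrist_force: [0.1, 0.1, -0.1]
finger_gap: -0.3
t 16.1 tcp [ 519.7 -352.5  217. ] frame [ -73.5 -378.3  217. ] jawyaw-frame-90 0.09 tilt [-0.007  0.004 -1.   ] F [ 0.1  0.1 -0.1] gap -0.3
to go world mm [  -4.8  290.4 -175. ] units [-0.24 14.52 -8.75]
```

View pics/s13.png

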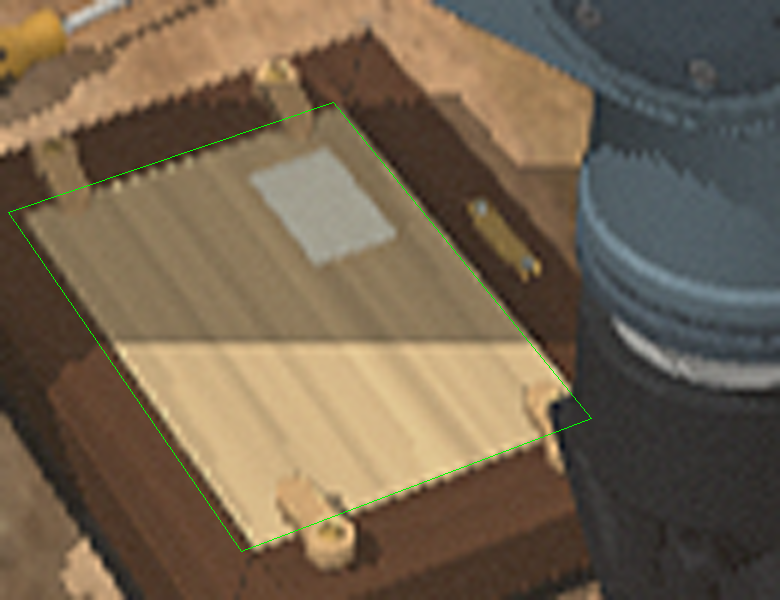

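View pics/t13.png

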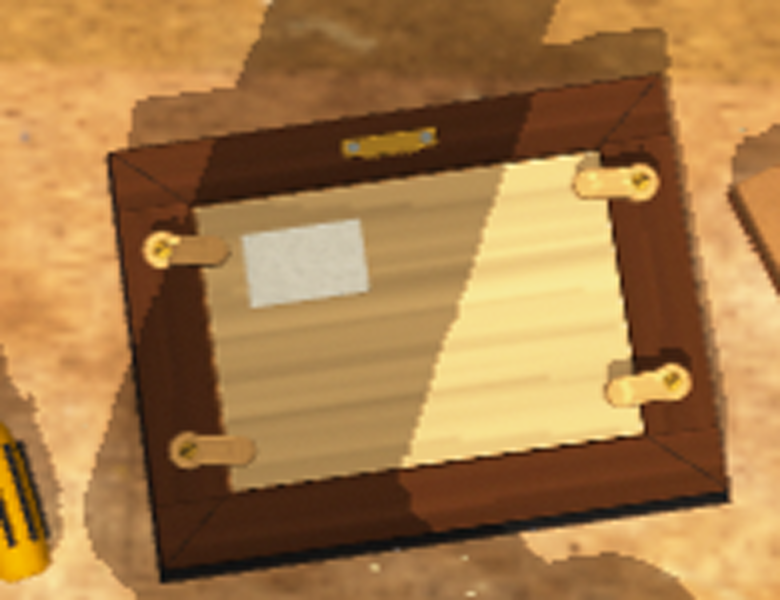

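```bash
python3 - <<'E'
from fit import *
p=np.load('p.npy'); q=lambda u,v,z:inv(p,ray(c,u/4+225,v/4+160,z))
for n,a,b in(('NL',(186,450),(254,451)),('NR',(675,380),(609,390)),('FL',(160,250),(228,251)),('FR',(642,182),(577,184))):
    d=q(*b,48.5)-q(*a,48.5); print(n,np.degrees(np.arctan2(d[0],abs(d[1]))).round(1),'deg off straight (+=far)')
print('board near',q(232,491,37).round(1),q(644,434,37).round(1),'far',q(196,207,37).round(1),'nonright')
for n in('top0','t13_raw'):
    i=cv2.imread(f'pics/{n}.png'); h=cv2.cvtColor(i,cv2.COLOR_BGR2HSV)
    for nm,(x0,y0,x1,y1),lo,hi in(('pencil',(270,308,385,330),(0,180,60),(6,255,255)),('driver',(205,250,245,310),(20,180,90),(32,255,255))):
        m=cv2.inRange(h[y0:y1,x0:x1],lo,hi); ys,xs=np.nonzero(m); print(n,nm,xs.min()+x0,xs.max()+x0,ys.min()+y0,ys.max()+y0)
i=cv2.imread('pics/t13_raw.png')
E
```

```text
NL -8.7 deg off straight (+=far)
NR -0.7 deg off straight (+=far)
FL -8.8 deg off straight (+=far)
FR 6.2 deg off straight (+=far)
board near [-70.4  98.7  37. ] [ -70.4 -101.5   37. ] far [69.6 98.4 37. ] nonright
top0 pencil 286 361 315 324
top0 driver 214 236 257 305
t13_raw pencil 286 361 315 324
t13_raw driver 214 235 257 304
```

View pics/t13_raw.png

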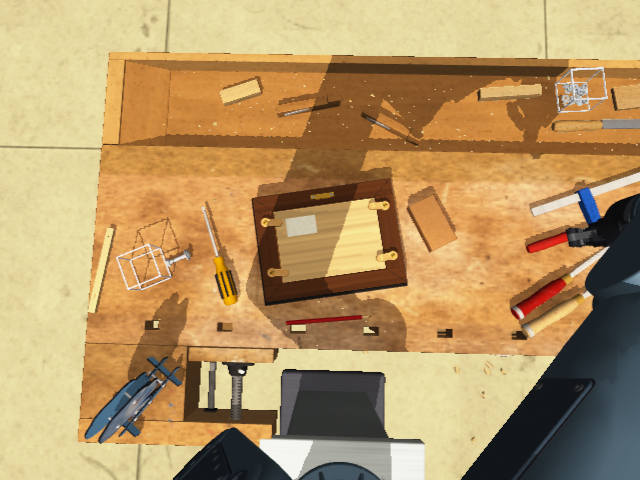

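```bash
python3 -c "
from plant import arm
print(arm.get_state()['wrist_force'].round(1)); print(arm.finish_job())"
```

```text
[-0.7  0.1 -0.2]
the job is handed in; nothing more can be done
None
```

I pushed the back board under the two far turnbuttons until it dropped into its rebate. I then turned both near turnbuttons in over it, and handed the job in at about 16 s of the 59 s allowed.

**Board:** A fingertip pressed on the board near its near edge stopped at 36.9 mm, level with the frame's face at 37 mm. That touch read about 45 N at the wrist, harder than I meant. The limits are 120 N at the wrist and 40 N for the arm or the gripper's body, and the touch was made with the fingertips. Measured in the last top picture, the board lies within about 1.5 mm of centre. An earlier two-camera estimate put its near-right corner 3 to 5 mm higher than the touch did. I put that down to camera error, because the same method read a known screw about 2 mm too high.

**Turnbuttons:** All four point in over the board, against a limit of about 20°:

| Turnbutton | Off straight |
|---|---|
| near left | about 9° |
| near right | about 1° |
| far left (not touched) | about 9° |
| far right (not touched) | about 6° |

**Tools and arm:** The pencil and screwdriver are within a pixel of where they started, and the sanding block looks unmoved. The arm was well clear and touching nothing at hand-in.

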